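# Draw a dowelled box shut with a trigger clamp, then release it

### The arm

A 6-joint arm with a two-finger parallel gripper is mounted at the origin on the work surface. World frame = base frame: x ahead of the robot, y to its left, z up, the work surface at z = 0. Lengths are in m, angles in rad, forces in N, time in s.
With the tool pointing down it reaches from about 0.35 to 0.85 m from the base axis. Payload 8.1 kg.
Tool frame: the origin (TCP) lies at the very end of the fingers, on their centre line; the grasp point (between the pads) lies robot.hold_point_z behind it (robot.hold_point_z is the distance from the TCP to the grasp point, in m); z points along the fingers, y is the direction in which the jaws open and shut (so a half turn about z gives the same grasp; the last joint's range is limited). The gripper opens to 93 mm and grips with 3 to 60 N. Pads are 15 mm wide; open, the fingers measure 128 mm over their backs; the gripper's body (75 mm by 188 mm) begins 65 mm behind the grasp point.
Start: joints at [1.12, 0.13, 1.488, -0, 1.523, -0.085], TCP at [0.215, 0.56, 0.219] pointing down, gripper open.
Joint ranges: [-2.96, 2.96], [-0.89, 2.26], [0.02, 2.5], [-1.34, 4.48], [0, 2.73], [-2.66, 2.66]. Speed limits (rad/s): [2.39, 2.39, 2.79, 3.14, 3.14, 3.14].

### API

Orientations are given as a rotation vector (axis times angle).
In Python, from plant import robot, cams gives the robot as it stands. The module is installed in compiled form; this text tells all that it offers.
- The arm moves only by the tool step_arm, never from a script. Its argument "deltas" is a list of rows, each an object with "offset": the shift along the tool's x, y, z in cm, a list of three; "roll": the turn about the tool's z in rad. In form: [{"offset": [x, y, z], "roll": roll}, ...]. A call has 1 to 12 rows; each row shifts and turns the commanded pose from where the row before left it, along the tool's axes as they then stand; what a row does not reach is not made up. A row lasts 1/8 s, in which the tool goes at most 62.5 mm and 10.7 degrees, less where a joint would pass 70% of its speed; a pose out of reach is approached as far as the arm can. A call with a gripper value outside its range is refused whole. "fingers" is the finger opening in cm, from 0 to 9.3, set as the call begins (left out, the last holds). The fingers move at their own pace and stop on an object; "grip_force" is the grip in N (left out, the last holds). Time passes only in rows, so rows that do not move let the fingers close. It gives the time, the measured TCP pose, the force and the opening at its end, in the units of the state.
- robot.read_state(): the state, without advancing time (a new reading comes with each control period).
- cams.read_camera(name): name is "scene" or "top" or "wrist"; returns a dict with "pixels" (400x640x3 uint8, red, green, blue), "fx", "fy", "cx", "cy" (pixels), "extrinsics" (4x4, takes a point from world to camera coordinates). Camera axes: x right, y down, z forward; pixel columns grow to the right and rows downward; lengths in m; the calibration is good to about 2 mm. A picture is of the moment at which its call begins. There is no depth.
- robot.close_job(): hands the job in, once; it reports no verdict.
Trained networks look in a picture, given as the dict that the camera call returned (one of the last four; its "shot" number tells which), for a name from the list of things; names that differ only in an ending like _2 or _b are one class to them, and where a whole thing is asked for, a point or a joint stands for the part that bears it (a point fixed in the world has none). Each returns a list of dicts, best first, with "score" (0 to 1); they miss things now and then, are a little off and sometimes report something else, mostly with a low value. They report only what shows in the picture. A call takes as long as a camera call. They do not tell look-alikes from the thing itself.
- cams.boxes_of(picture, thing): "xy" ([column, row] in pixels, amid what is visible of it).
- cams.silhouettes(picture, thing): "mask" (400x640 bool, what is visible of it) and "xy" ([column, row] in pixels, amid what is visible of it).
- cams.pinpoint(picture, thing): "xy" ([column, row] in pixels: a listed point, or the origin of a listed thing).
The state is a dict: "t": time; "q": joint angles; "dq": joint speeds; "joint_torque": joint torques, N m; "tool_pos": TCP position; "orientation": TCP orientation; "force": force on the tool from outside, world axes, zero at the start; "wrist_torque": the same for the moment, N m; "opening": finger opening in m.
Only numpy, scipy, OpenCV 4.12 (cv2) and the standard library are available. Lean on these libraries where they do the work, as an engineer would, in place of code of your own. Each camera call takes 0.05 s, during which the arm holds its last target. There are 200 camera calls.

### The job

Squeeze the clamp's trigger, as many times as it takes, to walk its jaws onto the small plywood box until the box's end panel is pulled fully shut and the clamp, let go of, grips it by itself with about 12 N - never more than 20 N, which would crush the thin ply. Then press the clamp's release tab so that the jaws spring fully open again, leaving the box shut and standing where the clamp left it. Use only the trigger and the tab: do not push the box or the moving jaw by hand, and leave the other things on the table alone.

Things in the scene. Friction and masses are not known exactly. Their poses are not given: they have to be found in the camera images.
- clamp: One-handed bar clamp, black plastic, 0.95 kg, loose, lying flat on its side. Origin: on the table under the middle of its housing (100 x 48 x 50 mm high). x runs along the steel bar (at y = 0, 42 mm high) from the housing to the moving jaw; both jaws and the box are on its +y side, pistol grip and trigger on its -y side. Fixed jaw's face at x = 58 mm; the bar's tail reaches to x = -160 mm.
- squeeze_point (a point): Where to squeeze: clamp x = -11, y = -66 mm, 28 mm above the table, axes of the clamp, half-way between the outsides of the fixed pistol grip (face at x = -44 mm, y -20 to -112 mm, 46 mm high) and the resting trigger (x = +22 mm). Over both, along x, 66 mm at rest, 40 mm fully squeezed. Squeeze from above with a finger outside each; the loose clamp shifts to centre itself.
- trigger (a joint): Trigger angle, rad: 0 at rest, 0.37 fully squeezed. A grey lever 14 mm thick, 10 to 46 mm above the table, turning on a vertical axis at the clamp's origin and reaching to y = -88 mm. It moves the bar 55 mm per rad: up to 18 mm a squeeze. Fully let go, it springs back and the ratchet holds the bar at steps of 3 mm, so the grip then slackens by up to 4.5 N: squeeze to about 15 N first.
- moving_jaw: Moving jaw on the far end of the bar, 46 mm high, not to be pushed by hand. Origin: on the bar's line at the jaw's grey face, at clamp x = 213 mm fully open, less as it walks in (to 128 mm). The face, 50 x 38 mm, 31 to 81 mm beside the bar, is backed by springs of 1.5 N per mm, can sink in 20 mm (the origin does not). A soft spring opens the jaw once released.
- tab_top (a point): Middle of the top of the release tab, a ridged grey plate 30 x 26 mm (30 along the bar) on top of the clamp's housing, 64 mm above the table. Pressed straight down it must go 5 of its 7 mm, which takes about 7 to 12 N; kept down for a second it lets the jaws spring open. It springs back up.
- box: Small open plywood box, loose, 0.2 kg, 86 x 60 x 45 mm high without its end panel, lying between the jaws. Origin: centre of its underside without the panel; the end panel is at +x, towards the moving jaw. Over 20 N from the jaws crushes it.
- box_center (a point): Centre of the box, half-way up.
- end_panel (a joint): Gap between the box and its 9 mm end panel (60 x 45 mm), m: 0 shut, at most 0.016. It slides on tight dowels and starts to move at about 5 N; it stays where it is left.
- clip_a: Black binder clip, 18 x 32 x 16 mm, on the table. Leave alone.
- clip_b: Larger black binder clip, 18 x 40 x 16 mm, on the table. Leave alone.
- scissors: Scissors lying flat, 165 mm long. Leave alone.
- grip_outside (a point): Middle of the pistol grip's outside (clamp x = -44, y = -66 mm, 25 mm high). Force needed to squeeze here: 6 to 8 N while the jaw walks freely, then about 5 N plus 0.9 N per newton between the jaws (18 N for 15 N, 23 N for 20 N); up to 4 N less arrives on a first, quick squeeze, so squeeze again once the panel is shut.
Things that resemble listed ones, but are neither listed nor needed, are in the scene too. Several things look just like the box: the one meant starts farthest to the robot's left.

How it is judged:
By the outcome, as a careful person would: the job done as asked, in the order asked, and still so for the second after the job is handed in, with the robot touching nothing.
It also fails if it takes over 67 s, if anything falls off the work surface, if the arm or the gripper's body presses on something with over 40 N, if the wrist force passes 120 N, or if a joint passes its speed limit or range.

## Working session

There is one attempt and no reset: what is moved stays moved. The work goes in short steps, Python scripts to look and compute and a tool call to move; the robot and the scene stay as the last step left them, time stands still between calls to the robot, and variables do not carry over. Pictures are saved under pics/ and viewed, about 8 in all and at most 12, crops included, and the job is handed in when it is done.

Besides the shell and the picture viewer there is one more tool, called after "Emit:" by a JSON object that holds its "api" and its "payload", one argument or row to a line. step_arm: Moves the arm, as the interface text tells. Its arguments: {"type":"object","properties":{"deltas":{"type":"array"},"fingers":{"type":"number"},"grip_force":{"type":"number"}},"required":["deltas"]}

```bash
mkdir -p pics; cat > h.py <<'E'
import numpy as np, cv2
from plant import robot, cams
def ray(p,xy,z):
    E=np.array(p["extrinsics"]);R=E[:3,:3];t=E[:3,3]
    d=R.T@np.array([(xy[0]-p["cx"])/p["fx"],(xy[1]-p["cy"])/p["fy"],1]);o=-R.T@t
    return o+d*(z-o[2])/d[2]
def proj(p,X):
    E=np.array(p["extrinsics"]);c=E[:3,:3]@np.array(X)+E[:3,3]
    return np.array([p["fx"]*c[0]/c[2]+p["cx"],p["fy"]*c[1]/c[2]+p["cy"]])
def save(p,n): cv2.imwrite(f"pics/{n}.png",p["pixels"][:,:,::-1])
E
python3 - <<'E'
from h import *
s=robot.read_state();print(s,robot.hold_point_z)
Z=dict(clamp=0,squeeze_point=.028,moving_jaw=0,tab_top=.064,box=0,box_center=.0225,grip_outside=.025)
a=[]
for c in("top","scene"):
    p=cams.read_camera(c);save(p,c+"0");a.append(p["pixels"])
    for n,z in Z.items():
        print(c,n,[(np.round(r["xy"]),np.round(ray(p,r["xy"],z)[:2],3),round(r["score"],2)) for r in cams.pinpoint(p,n)[:4]])
E
```

```text
{'t': 0.0, 'q': array([ 1.11961102e+00,  1.31175699e-01,  1.48923215e+00,  4.22692871e-05,
        1.52301990e+00, -8.53986966e-02]), 'dq': array([ 8.56357980e-04, -1.33471504e-04, -8.78278751e-04,  3.30222995e-05,
       -2.20171658e-03, -9.42446650e-04]), 'joint_torque': array([ 1.15293820e-03, -5.59812748e+01, -4.91777515e+01,  7.70584960e-02,
        3.47268849e-02, -1.18049679e-04]), 'tool_pos': array([0.21432955, 0.55981539, 0.21760466]), 'orientation': array([-5.71285431e-01, -3.08867572e+00,  2.76139701e-03]), 'force': array([0.06809222, 0.24013516, 0.05609669]), 'wrist_torque': array([ 0.08012285, -0.0301066 ,  0.01987057]), 'opening': 0.09283923629743503} 0.0188
top clamp [(array([320., 166.]), array([0.576, 0.048]), 0.84), (array([368., 153.]), array([ 0.61 , -0.078]), 0.57)]
top squeeze_point [(array([310., 191.]), array([0.507, 0.072]), 0.86)]
top moving_jaw [(array([401., 184.]), array([ 0.528, -0.165]), 0.73)]
top tab_top [(array([317., 163.]), array([0.571, 0.054]), 0.5), (array([198., 188.]), array([0.507, 0.351]), 0.37)]
top box [(array([368., 156.]), array([ 0.602,
[... 640 characters left out ...]
ray([277., 293.]), array([ 0.54 , -0.167]), 0.79)]
scene tab_top [(array([359., 231.]), array([0.574, 0.055]), 0.55)]
scene box [(array([289., 392.]), array([ 0.719, -0.286]), 0.95), (array([330., 289.]), array([ 0.614, -0.072]), 0.8), (array([155., 232.]), array([ 0.221, -0.288]), 0.7), (array([219., 270.]), array([ 0.407, -0.231]), 0.58)]
scene box_center [(array([329., 286.]), array([ 0.614, -0.074]), 0.94), (array([218., 265.]), array([ 0.406, -0.228]), 0.68), (array([153., 226.]), array([ 0.219, -0.284]), 0.65), (array([289., 393.]), array([ 0.724, -0.289]), 0.56)]
scene grip_outside [(array([354., 215.]), array([0.523, 0.096]), 0.87), (array([421., 160.]), array([0.523, 0.348]), 0.55)]
```

```bash
python3 - <<'E'
import cv2
a=cv2.imread("pics/top0.png");cv2.imwrite("pics/top0c.png",cv2.resize(a[90:330,160:480],None,fx=2.5,fy=2.5,interpolation=3))
E
```

```text
(no output)
```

View pics/top0c.png

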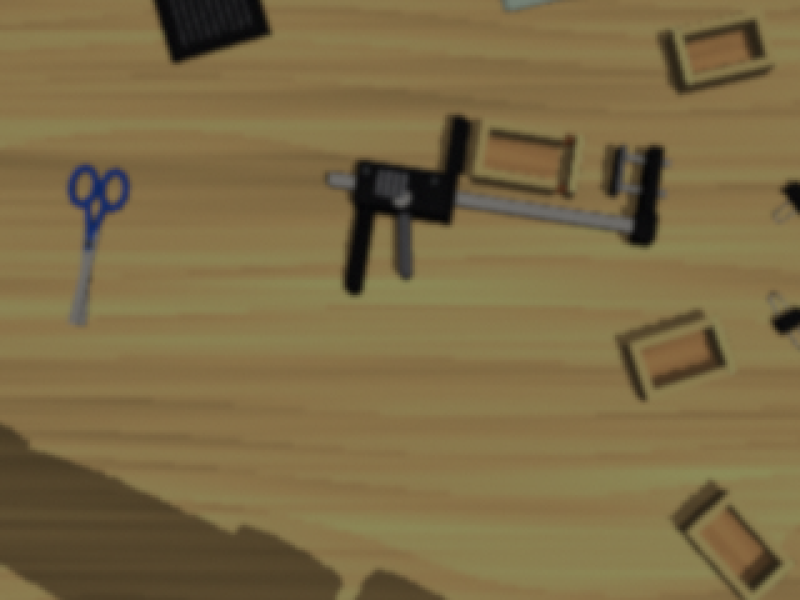

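View pics/scene0.png

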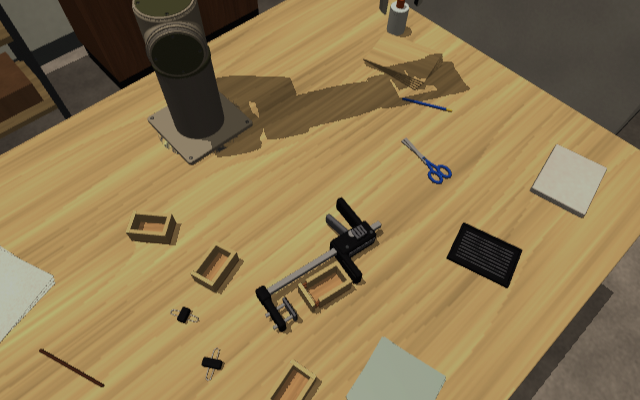

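The scene has four look-alike boxes, at top-camera pixels (368,156), (423,230), (449,305) and (448,114). The one between the jaws, (368,156) at y≈-0.07, is farthest left, and the crop confirms it. In the scene picture it sits at (329,286). The clamp is at (320,166), with its grip and trigger towards the robot. I'll move above the squeeze point now.

Emit:
{"api": "step_arm", "payload": {
  "deltas": [
    {"offset": [-3.8, -2.95, 0], "roll": 0},
    {"offset": [-3.8, -2.95, 0], "roll": 0},
    {"offset": [-3.8, -2.95, 0], "roll": 0},
    {"offset": [-3.8, -2.95, 0], "roll": 0},
    {"offset": [-3.8, -2.95, 0], "roll": 0},
    {"offset": [-3.8, -2.95, 0], "roll": 0},
    {"offset": [-3.8, -2.95, 0], "roll": 0},
    {"offset": [-3.8, -2.95, 0], "roll": 0},
    {"offset": [-3.8, -2.95, 0], "roll": 0},
    {"offset": [-3.8, -2.95, 0], "roll": 0},
    {"offset": [-3.8, -2.95, 0], "roll": 0},
    {"offset": [-3.8, -2.95, 0], "roll": 0}
  ],
  "fingers": 9.3,
  "grip_force": 10
}}

```text
t: 2.3
tool_pos: [0.5145, 0.0652, 0.2189]
orientation: [0.571, 3.089, 0.0]
force: [0.8, 0.4, 0.1]
opening: 0.0927
```

Emit:
{"api": "step_arm", "payload": {
  "deltas": [
    {"offset": [0, 0, 0], "roll": -0.095},
    {"offset": [0, 0, 0], "roll": -0.092},
    {"offset": [0, 0, 0], "roll": 0}
  ]
}}

```text
t: 2.68
tool_pos: [0.5139, 0.0664, 0.2186]
orientation: [0.282, 3.129, -0.0]
force: [0.6, -0.3, -0.3]
opening: 0.0931
```

```bash
python3 - <<'E'
from h import *
from scipy.spatial.transform import Rotation as Ro
s=robot.read_state();print(s["t"],s["tool_pos"]);R=Ro.from_rotvec(s["orientation"]).as_matrix();print(R.round(3))
Z=dict(clamp=0,squeeze_point=.028,moving_jaw=0,tab_top=.064,box=0,box_center=.0225,grip_outside=.025)
p=cams.read_camera("wrist");save(p,"w1")
for n,z in Z.items():
    for r in cams.pinpoint(p,n)[:2]:
        X=ray(p,r["xy"],z);print(n,np.round(r["xy"]),X[:2].round(4),round(r["score"],2),"tool cm",(R.T@(X-s["tool_pos"])*100).round(2))
E
```

```text
2.675 [0.5138541  0.06643721 0.21864612]
[[-0.984  0.179  0.   ]
 [ 0.179  0.984 -0.   ]
 [-0.     0.    -1.   ]]
clamp [314. 220.] [0.57   0.0429] 0.64 tool cm [-5.94 -1.31 21.86]
squeeze_point [323. 170.] [0.51   0.0645] 0.65 tool cm [ 0.34 -0.26 19.06]
moving_jaw [132. 226.] [ 0.5403 -0.1649] 0.56 tool cm [ -6.73 -22.29  21.86]
tab_top [328. 237.] [0.5682 0.0586] 0.72 tool cm [-5.48  0.2  15.46]
tab_top [218. 276.] [ 0.5897 -0.0569] 0.6 tool cm [ -9.67 -10.78  15.46]
box [224. 269.] [ 0.6115 -0.075 ] 0.95 tool cm [-12.14 -12.17  21.86]
box [ 28. 114.] [ 0.4003 -0.2322] 0.72 tool cm [  5.84 -31.41  21.86]
box_center [ 11. 119.] [ 0.4041 -0.2322] 0.94 tool cm [  5.46 -31.35  19.61]
box_center [218. 276.] [ 0.6086 -0.0747] 0.67 tool cm [-11.84 -12.19  19.61]
grip_outside [355. 168.] [0.5136 0.0964] 0.59 tool cm [ 0.56  2.95 19.36]
grip_outside [327. 238.] [0.5844 0.0552] 0.33 tool cm [-7.14  0.15 19.36]
```

View pics/w1.png

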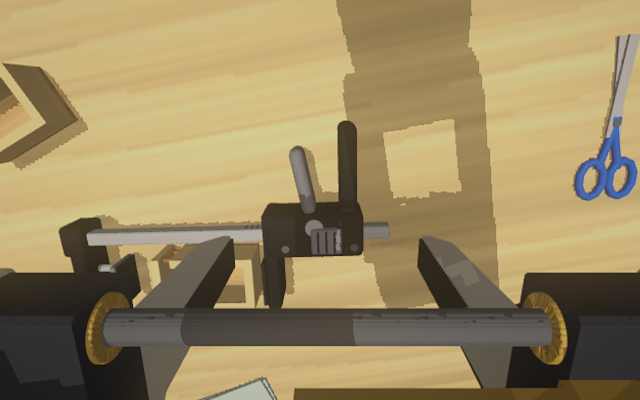

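The wrist view shows the grip at (347,165) and the trigger at (300,180), between the open fingers' lines, and the tab at (326,240). I'll descend with a small correction.

Emit:
{"api": "step_arm", "payload": {
  "deltas": [
    {"offset": [0.3, -0.1, 4], "roll": 0},
    {"offset": [0, 0, 4], "roll": 0},
    {"offset": [0, 0, 4], "roll": 0},
    {"offset": [0, 0, 3], "roll": 0},
    {"offset": [0, 0, 2], "roll": 0},
    {"offset": [0, 0, 1.5], "roll": 0},
    {"offset": [0, 0, 1.2], "roll": 0},
    {"offset": [0, 0, 1.1], "roll": 0},
    {"offset": [0, 0, 0], "roll": 0}
  ]
}}

```text
t: 4.2
tool_pos: [0.5101, 0.0662, 0.0099]
orientation: [-0.28, -3.128, 0.0]
force: [0.2, -0.3, 0.1]
opening: 0.0935
```

Emit:
{"api": "step_arm", "payload": {
  "deltas": [
    {"offset": [0, 0, 0], "roll": 0},
    {"offset": [0, 0, 0], "roll": 0},
    {"offset": [0, 0, 0], "roll": 0},
    {"offset": [0, 0, 0], "roll": 0},
    {"offset": [0, 0, 0], "roll": 0},
    {"offset": [0, 0, 0], "roll": 0},
    {"offset": [0, 0, 0], "roll": 0},
    {"offset": [0, 0, 0], "roll": 0}
  ],
  "fingers": 3.6,
  "grip_force": 10
}}

```text
t: 5.2
tool_pos: [0.5104, 0.0675, 0.0109]
orientation: [-0.28, -3.129, -0.003]
force: [-1.8, 7.2, 3.2]
opening: 0.0544
```

Emit:
{"api": "step_arm", "payload": {
  "deltas": [
    {"offset": [0, 0, 0], "roll": 0},
    {"offset": [0, 0, 0], "roll": 0},
    {"offset": [0, 0, 0], "roll": 0},
    {"offset": [0, 0, 0], "roll": 0},
    {"offset": [0, 0, 0], "roll": 0},
    {"offset": [0, 0, 0], "roll": 0}
  ]
}}

```text
t: 5.95
tool_pos: [0.5104, 0.0675, 0.0109]
orientation: [-0.28, -3.129, -0.003]
force: [-2.5, 5.8, 3.6]
opening: 0.0542
```

```bash
python3 - <<'E'
from h import *
s=robot.read_state();print(s["opening"],s["force"])
p=cams.read_camera("scene");
cv2.imwrite("pics/s2.png",cv2.resize(p["pixels"][160:360,200:460,::-1],None,fx=3,fy=3,interpolation=3))
E
```

```text
0.05418273799559396 [-2.45775147  5.76734726  3.57956009]
```

View pics/s2.png

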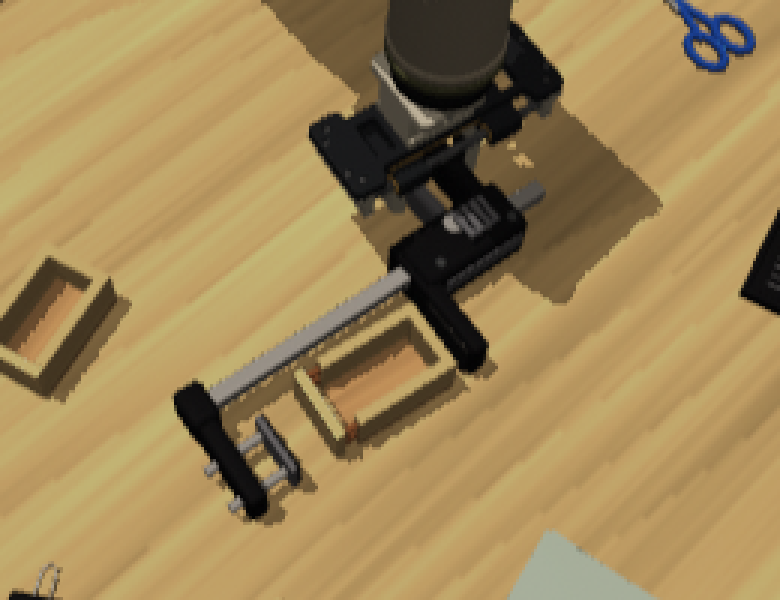

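The fingers are on both levers, and the jaw at (240,450 in the crop) has started in towards the panel at (325,405). The sideways force is 6 N, so I'll shift the tool towards the grip and squeeze harder.

Emit:
{"api": "step_arm", "payload": {
  "deltas": [
    {"offset": [0, 0.2, 0], "roll": 0},
    {"offset": [0, 0.1, 0], "roll": 0},
    {"offset": [0, 0, 0], "roll": 0},
    {"offset": [0, 0, 0], "roll": 0},
    {"offset": [0, 0, 0], "roll": 0},
    {"offset": [0, 0, 0], "roll": 0}
  ],
  "grip_force": 13
}}

```text
t: 6.75
tool_pos: [0.5109, 0.0707, 0.0109]
orientation: [-0.28, -3.128, -0.003]
force: [-2.6, 7.6, 4.6]
opening: 0.0396
```

Emit:
{"api": "step_arm", "payload": {
  "deltas": [
    {"offset": [0, 0, 0], "roll": 0},
    {"offset": [0, 0, 0], "roll": 0},
    {"offset": [0, 0, 0], "roll": 0},
    {"offset": [0, 0, 0], "roll": 0},
    {"offset": [0, 0, 0], "roll": 0},
    {"offset": [0, 0, 0], "roll": 0}
  ],
  "fingers": 7.8
}}

```text
t: 7.5
tool_pos: [0.5114, 0.0691, 0.0107]
orientation: [0.281, 3.129, 0.0]
force: [1.3, -2.1, 0.1]
opening: 0.0782
```

```bash
cat > m.py <<'E'
from h import *
from scipy.spatial.transform import Rotation as Ro
s=robot.read_state();T=s["tool_pos"];R=Ro.from_rotvec(s["orientation"]).as_matrix();print("t",s["t"],"tcp",T.round(4),s["force"].round(1),"op",round(s["opening"],4))
Z=dict(clamp=0,moving_jaw=0,tab_top=.064,box=0,squeeze_point=.028,end_panel=.045)
for c in("scene","top"):
    p=cams.read_camera(c);o={}
    for n,z in Z.items():
        try: L=[ray(p,r["xy"],z)[:2] for r in cams.pinpoint(p,n)]
        except Exception as e: continue
        L=[x for x in L if .45<x[0]<.68 and abs(x[1])<.2]
        if L:o[n]=L[0]
    print(c,{k:v.round(4).tolist() for k,v in o.items()})
    if "moving_jaw" in o and "tab_top" in o: print("  tab-jaw",np.linalg.norm(o["moving_jaw"]-o["tab_top"]).round(4))
    if "moving_jaw" in o and "clamp" in o: print("  clamp-jaw",np.linalg.norm(o["moving_jaw"]-o["clamp"]).round(4))
E
python3 m.py
```

```text
t 7.5 tcp [0.5114 0.0691 0.0107] [ 1.3 -2.1  0.1] op 0.0782
scene {'clamp': [0.57, 0.0336], 'moving_jaw': [0.5474, -0.1599], 'tab_top': [0.58, 0.0549], 'box': [0.6061, -0.0744], 'squeeze_point': [0.5057, 0.0639]}
  tab-jaw 0.2172
  clamp-jaw 0.1948
top {'moving_jaw': [0.5445, -0.159], 'tab_top': [0.5076, 0.0585], 'box': [0.6064, -0.0868], 'squeeze_point': [0.5091, 0.0563]}
  tab-jaw 0.2206
```

Emit:
{"api": "step_arm", "payload": {
  "deltas": [
    {"offset": [0, -0.4, 0], "roll": 0},
    {"offset": [0, 0, 0], "roll": 0}
  ]
}}

```text
t: 8.35
tool_pos: [0.5104, 0.0648, 0.0105]
orientation: [-0.281, -3.129, 0.0]
force: [1.4, -3.6, 0.2]
opening: 0.0778
```

Emit:
{"api": "step_arm", "payload": {
  "deltas": [
    {"offset": [0, 0, 0], "roll": 0},
    {"offset": [0, 0, 0], "roll": 0},
    {"offset": [0, 0, 0], "roll": 0},
    {"offset": [0, 0, 0], "roll": 0},
    {"offset": [0, 0, 0], "roll": 0},
    {"offset": [0, 0, 0], "roll": 0},
    {"offset": [0, 0, 0], "roll": 0},
    {"offset": [0, 0, 0], "roll": 0},
    {"offset": [0, 0, 0], "roll": 0},
    {"offset": [0, 0, 0], "roll": 0}
  ],
  "fingers": 3.6,
  "grip_force": 13
}}

```text
t: 9.6
tool_pos: [0.5097, 0.0673, 0.0104]
orientation: [-0.279, -3.128, -0.004]
force: [-2.0, 7.0, 1.7]
opening: 0.0394
```

Emit:
{"api": "step_arm", "payload": {
  "deltas": [
    {"offset": [0, 0, 0], "roll": 0},
    {"offset": [0, 0, 0], "roll": 0},
    {"offset": [0, 0, 0], "roll": 0},
    {"offset": [0, 0, 0], "roll": 0},
    {"offset": [0, 0, 0], "roll": 0},
    {"offset": [0, 0, 0], "roll": 0}
  ],
  "fingers": 7.8
}}

```text
t: 10.35
tool_pos: [0.5109, 0.0652, 0.0109]
orientation: [0.28, 3.128, 0.0]
force: [1.4, -1.4, 0.4]
opening: 0.0784
```

```bash
python3 m.py
```

```text
t 10.35 tcp [0.5109 0.0652 0.0109] [ 1.4 -1.4  0.4] op 0.0784
scene {'clamp': [0.581, 0.0342], 'moving_jaw': [0.5475, -0.1452], 'tab_top': [0.5839, 0.0457], 'box': [0.6141, -0.0722], 'squeeze_point': [0.5056, 0.0562]}
  tab-jaw 0.1943
  clamp-jaw 0.1825
top {'moving_jaw': [0.512, 0.056], 'box': [0.6071, -0.079], 'squeeze_point': [0.5016, 0.0486]}
```

Emit:
{"api": "step_arm", "payload": {
  "deltas": [
    {"offset": [0, -0.5, 0], "roll": 0},
    {"offset": [0, -0.5, 0], "roll": 0},
    {"offset": [0, 0, 0], "roll": 0}
  ]
}}

```text
t: 11.32
tool_pos: [0.5082, 0.0551, 0.0103]
orientation: [-0.281, -3.128, -0.0]
force: [-0.5, 0.2, -0.4]
opening: 0.0777
```

Emit:
{"api": "step_arm", "payload": {
  "deltas": [
    {"offset": [0, 0, 0], "roll": 0},
    {"offset": [0, 0, 0], "roll": 0},
    {"offset": [0, 0.2, 0], "roll": 0},
    {"offset": [0, 0.2, 0], "roll": 0},
    {"offset": [0, 0.2, 0], "roll": 0},
    {"offset": [0, 0.2, 0], "roll": 0},
    {"offset": [0, 0.2, 0], "roll": 0},
    {"offset": [0, 0.2, 0], "roll": 0},
    {"offset": [0, 0, 0], "roll": 0},
    {"offset": [0, 0, 0], "roll": 0}
  ],
  "fingers": 3.6,
  "grip_force": 13
}}

```text
t: 12.58
tool_pos: [0.5106, 0.0661, 0.0103]
orientation: [-0.281, -3.128, 0.003]
force: [-1.2, -4.8, 0.6]
opening: 0.0393
```

Emit:
{"api": "step_arm", "payload": {
  "deltas": [
    {"offset": [0, -0.3, 0], "roll": 0},
    {"offset": [0, -0.3, 0], "roll": 0},
    {"offset": [0, -0.3, 0], "roll": 0},
    {"offset": [0, -0.3, 0], "roll": 0},
    {"offset": [0, 0, 0], "roll": 0},
    {"offset": [0, 0, 0], "roll": 0}
  ],
  "fingers": 7.8
}}

```text
t: 13.32
tool_pos: [0.5085, 0.0556, 0.0106]
orientation: [-0.28, -3.129, -0.0]
force: [0.8, -0.4, 0.4]
opening: 0.0779
```

```bash
python3 m.py;python3 - <<'E'
from h import *
p=cams.read_camera("scene");
cv2.imwrite("pics/s3.png",cv2.resize(p["pixels"][160:360,200:460,::-1],None,fx=3,fy=3,interpolation=3))
E
```

```text
t 13.325 tcp [0.5085 0.0556 0.0106] [ 0.8 -0.4  0.4] op 0.0779
scene {'clamp': [0.5777, 0.0361], 'moving_jaw': [0.5572, -0.1176], 'tab_top': [0.5801, 0.0462], 'box': [0.6114, -0.0629], 'squeeze_point': [0.5061, 0.0547]}
  tab-jaw 0.1654
  clamp-jaw 0.1551
top {'moving_jaw': [0.5663, -0.1268], 'box': [0.6066, -0.0745], 'squeeze_point': [0.5127, 0.0536]}
```

View pics/s3.png

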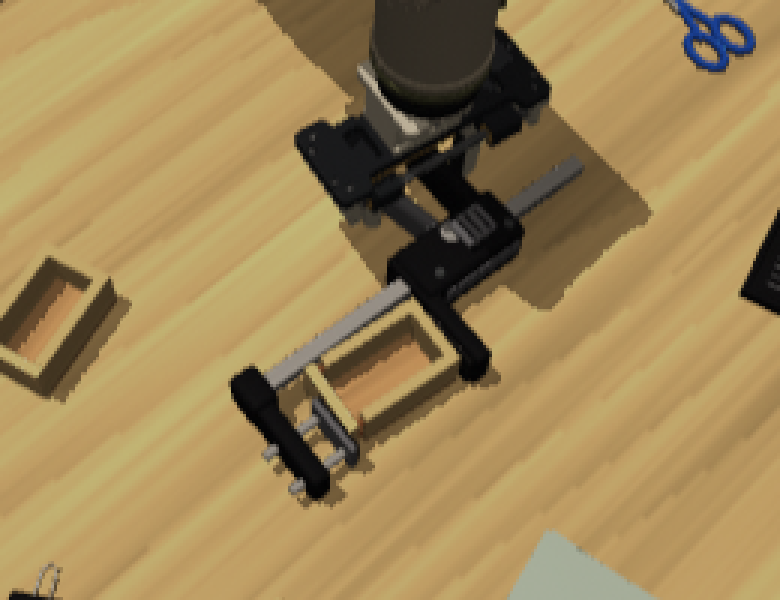

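The jaw now touches the panel (face at (345,430) in the crop). A small gap remains, and by count the jaw is at about 159 mm. Next is the forceful squeeze, at 16 N first.

Emit:
{"api": "step_arm", "payload": {
  "deltas": [
    {"offset": [0, 0, 0], "roll": 0},
    {"offset": [0, 0, 0], "roll": 0},
    {"offset": [0, 0.15, 0], "roll": 0},
    {"offset": [0, 0.15, 0], "roll": 0},
    {"offset": [0, 0.15, 0], "roll": 0},
    {"offset": [0, 0.15, 0], "roll": 0},
    {"offset": [0, 0.15, 0], "roll": 0},
    {"offset": [0, 0.1, 0], "roll": 0},
    {"offset": [0, 0, 0], "roll": 0},
    {"offset": [0, 0, 0], "roll": 0},
    {"offset": [0, 0, 0], "roll": 0},
    {"offset": [0, 0, 0], "roll": 0}
  ],
  "fingers": 3.6,
  "grip_force": 16
}}

```text
t: 15.48
tool_pos: [0.5095, 0.0626, 0.0104]
orientation: [-0.281, -3.127, 0.003]
force: [-5.2, -5.5, 3.3]
opening: 0.0443
```

Emit:
{"api": "step_arm", "payload": {
  "deltas": [
    {"offset": [0, 0, 0], "roll": 0},
    {"offset": [0, 0, 0], "roll": 0},
    {"offset": [0, 0, 0], "roll": 0},
    {"offset": [0, 0, 0], "roll": 0}
  ]
}}

```text
t: 15.98
tool_pos: [0.5095, 0.0626, 0.0104]
orientation: [-0.281, -3.127, 0.003]
force: [-4.8, -5.3, 3.0]
opening: 0.0445
```

Emit:
{"api": "step_arm", "payload": {
  "deltas": [
    {"offset": [0, -0.1, 0], "roll": 0},
    {"offset": [0, 0, 0], "roll": 0},
    {"offset": [0, 0, 0], "roll": 0},
    {"offset": [0, 0, 0], "roll": 0},
    {"offset": [0, 0, 0], "roll": 0},
    {"offset": [0, 0, 0], "roll": 0}
  ],
  "grip_force": 18
}}

```text
t: 16.73
tool_pos: [0.5095, 0.0625, 0.0104]
orientation: [-0.281, -3.128, 0.001]
force: [-5.5, -1.5, 1.9]
opening: 0.0447
```

```bash
python3 m.py;python3 - <<'E'
from h import *
p=cams.read_camera("scene");
cv2.imwrite("pics/s4.png",cv2.resize(p["pixels"][230:340,260:380,::-1],None,fx=5,fy=5,interpolation=3))
E
```

```text
t 16.725 tcp [0.5095 0.0625 0.0104] [-5.5 -1.5  1.9] op 0.0447
scene {'clamp': [0.5817, 0.0294], 'moving_jaw': [0.5624, -0.109], 'tab_top': [0.5793, 0.0507], 'box': [0.5605, -0.1194], 'squeeze_point': [0.5144, 0.049]}
  tab-jaw 0.1606
  clamp-jaw 0.1398
top {'moving_jaw': [0.5525, -0.1129], 'box': [0.6029, -0.0719], 'squeeze_point': [0.5114, 0.0515]}
```

View pics/s4.png

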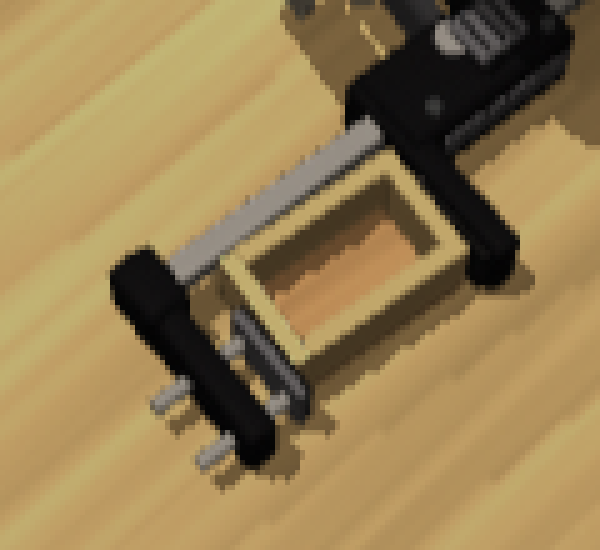

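The panel is shut: no gap shows at (265,310) in the crop. I'll let go and squeeze again at 18 N, as advised.

Emit:
{"api": "step_arm", "payload": {
  "deltas": [
    {"offset": [0, -0.3, 0], "roll": 0},
    {"offset": [0, -0.3, 0], "roll": 0},
    {"offset": [0, -0.3, 0], "roll": 0},
    {"offset": [0, -0.2, 0], "roll": 0},
    {"offset": [0, 0, 0], "roll": 0},
    {"offset": [0, 0, 0], "roll": 0}
  ],
  "fingers": 7.8
}}

```text
t: 18.12
tool_pos: [0.5081, 0.052, 0.0106]
orientation: [-0.28, -3.129, -0.0]
force: [0.3, -0.5, 0.2]
opening: 0.0779
```

Emit:
{"api": "step_arm", "payload": {
  "deltas": [
    {"offset": [0, 0, 0], "roll": 0},
    {"offset": [0, 0, 0], "roll": 0},
    {"offset": [0, 0.1, 0], "roll": 0},
    {"offset": [0, 0.1, 0], "roll": 0},
    {"offset": [0, 0, 0], "roll": 0},
    {"offset": [0, 0, 0], "roll": 0},
    {"offset": [0, 0, 0], "roll": 0},
    {"offset": [0, 0, 0], "roll": 0},
    {"offset": [0, 0, 0], "roll": 0},
    {"offset": [0, 0, 0], "roll": 0}
  ],
  "fingers": 3.6,
  "grip_force": 18
}}

```text
t: 19.38
tool_pos: [0.508, 0.0538, 0.0105]
orientation: [-0.281, -3.128, 0.0]
force: [-4.8, 0.8, 3.8]
opening: 0.0615
```

Emit:
{"api": "step_arm", "payload": {
  "deltas": [
    {"offset": [0, 0, 0], "roll": 0},
    {"offset": [0, 0, 0], "roll": 0},
    {"offset": [0, 0, 0], "roll": 0},
    {"offset": [0, 0, 0], "roll": 0}
  ],
  "grip_force": 19
}}

```text
t: 19.88
tool_pos: [0.5081, 0.0541, 0.0105]
orientation: [-0.28, -3.128, -0.0]
force: [-4.0, 2.2, 3.1]
opening: 0.0609
```

Emit:
{"api": "step_arm", "payload": {
  "deltas": [
    {"offset": [0, -0.1, 0], "roll": 0},
    {"offset": [0, -0.1, 0], "roll": 0},
    {"offset": [0, 0, 0], "roll": 0},
    {"offset": [0, 0, 0], "roll": 0},
    {"offset": [0, 0, 0], "roll": 0}
  ],
  "fingers": 7.8
}}

```text
t: 20.5
tool_pos: [0.5082, 0.0519, 0.0107]
orientation: [0.28, 3.129, 0.0]
force: [1.4, 0.3, -0.8]
opening: 0.078
```

```bash
python3 m.py;python3 - <<'E'
from h import *
p=cams.read_camera("scene");
cv2.imwrite("pics/s5.png",cv2.resize(p["pixels"][200:340,260:400,::-1],None,fx=4.2,fy=4.2,interpolation=3))
E
```

```text
t 20.5 tcp [0.5082 0.0519 0.0107] [ 1.4  0.3 -0.8] op 0.078
scene {'clamp': [0.5804, 0.0327], 'moving_jaw': [0.5635, -0.11], 'tab_top': [0.5811, 0.0449], 'box': [0.6072, -0.0779], 'squeeze_point': [0.5114, 0.0564]}
  tab-jaw 0.1559
  clamp-jaw 0.1437
top {'moving_jaw': [0.56, -0.1205], 'box': [0.601, -0.0789], 'squeeze_point': [0.5137, 0.05]}
```

View pics/s5.png

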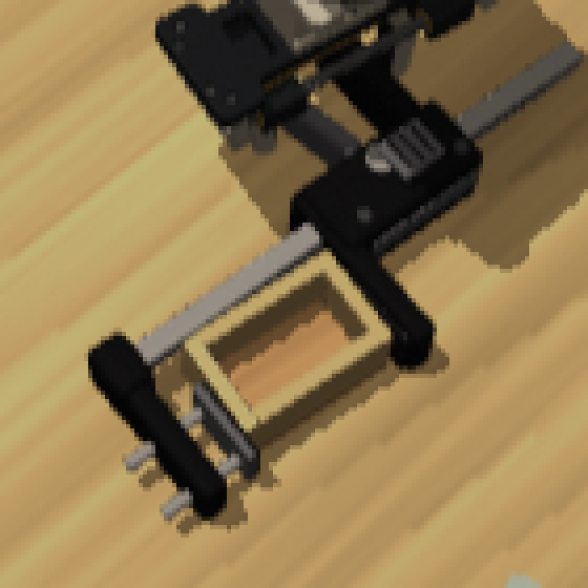

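The panel stays shut with the trigger free. I'll probe the held grip with a 15 N squeeze: the trigger would move only if the clamp holds less than about 11 N.

Emit:
{"api": "step_arm", "payload": {
  "deltas": [
    {"offset": [0, 0, 0], "roll": 0},
    {"offset": [0, 0, 0], "roll": 0},
    {"offset": [0, 0, 0], "roll": 0},
    {"offset": [0, 0, 0], "roll": 0},
    {"offset": [0, 0, 0], "roll": 0},
    {"offset": [0, 0, 0], "roll": 0}
  ],
  "fingers": 3.6,
  "grip_force": 10
}}

```text
t: 21.9
tool_pos: [0.508, 0.0523, 0.0106]
orientation: [-0.28, -3.129, -0.001]
force: [-0.2, 6.5, -1.0]
opening: 0.0661
```

Emit:
{"api": "step_arm", "payload": {
  "deltas": [
    {"offset": [0, 0, 0], "roll": 0},
    {"offset": [0, 0, 0], "roll": 0},
    {"offset": [0, 0, 0], "roll": 0},
    {"offset": [0, 0, 0], "roll": 0}
  ],
  "grip_force": 15
}}

```text
t: 22.4
tool_pos: [0.508, 0.0524, 0.0107]
orientation: [-0.28, -3.129, -0.001]
force: [-1.4, 5.3, 0.7]
opening: 0.065
```

Emit:
{"api": "step_arm", "payload": {
  "deltas": [
    {"offset": [0, 0, 0], "roll": 0},
    {"offset": [0, 0, 0], "roll": 0},
    {"offset": [0, 0, 0], "roll": 0},
    {"offset": [0, 0, 0], "roll": 0}
  ],
  "grip_force": 18
}}

```text
t: 22.9
tool_pos: [0.5079, 0.0525, 0.0106]
orientation: [-0.28, -3.129, -0.001]
force: [-0.5, 7.2, -0.2]
opening: 0.0637
```

The trigger starts moving only between about 15 and 18 N, so the clamp holds roughly 11–13 N by itself. I'll let go, rise, and look at the tab.

Emit:
{"api": "step_arm", "payload": {
  "deltas": [
    {"offset": [0, 0, 0], "roll": 0},
    {"offset": [0, 0, 0], "roll": 0},
    {"offset": [0, 0, 0], "roll": 0},
    {"offset": [0, 0, 0], "roll": 0},
    {"offset": [0, 0, 0], "roll": 0},
    {"offset": [0, 0, -2], "roll": 0},
    {"offset": [0, 0, -4], "roll": 0},
    {"offset": [0, 0, -5], "roll": 0},
    {"offset": [0, 0, -5], "roll": 0},
    {"offset": [0, 0, -3], "roll": 0},
    {"offset": [0, 0, 0], "roll": 0},
    {"offset": [0, 0, 0], "roll": 0}
  ],
  "fingers": 8.5
}}

```text
t: 24.4
tool_pos: [0.5075, 0.0519, 0.1994]
orientation: [-0.28, -3.128, 0.0]
force: [-1.0, 0.8, -1.1]
opening: 0.085
```

```bash
python3 m.py; python3 - <<'E'
from h import *
from scipy.spatial.transform import Rotation as Ro
s=robot.read_state();R=Ro.from_rotvec(s["orientation"]).as_matrix()
Z=dict(clamp=0,tab_top=.064,moving_jaw=0,box=0)
p=cams.read_camera("wrist");save(p,"w6")
for n,z in Z.items():
    for r in cams.pinpoint(p,n)[:2]:
        X=ray(p,r["xy"],z);print(n,np.round(r["xy"]),X[:2].round(4),round(r["score"],2),"tool cm",(R.T@(X-s["tool_pos"])*100).round(2))
E
```

```text
t 24.4 tcp [0.5075 0.0519 0.1994] [-1.   0.8 -1.1] op 0.085
scene {'clamp': [0.5798, 0.0364], 'moving_jaw': [0.5613, -0.1117], 'tab_top': [0.5838, 0.0437], 'box': [0.6174, -0.0703], 'squeeze_point': [0.5152, 0.0486]}
  tab-jaw 0.1571
  clamp-jaw 0.1493
top {'moving_jaw': [0.5573, -0.1072], 'tab_top': [0.55, -0.1035], 'box': [0.6034, -0.0805], 'squeeze_point': [0.5112, 0.0535]}
  tab-jaw 0.0082
clamp [321. 236.] [0.5776 0.0335] 0.96 tool cm [-7.16 -0.58 20.06]
tab_top [332. 253.] [0.5716 0.0464] 0.59 tool cm [-6.35  0.58 13.66]
moving_jaw [192. 248.] [ 0.5668 -0.1103] 0.76 tool cm [ -8.66 -14.93  20.06]
box [235. 280.] [ 0.6131 -0.0734] 0.98 tool cm [-12.56 -10.47  20.06]
box [ 30. 116.] [ 0.3986 -0.231 ] 0.63 tool cm [  5.74 -29.79  20.06]
```

View pics/w6.png

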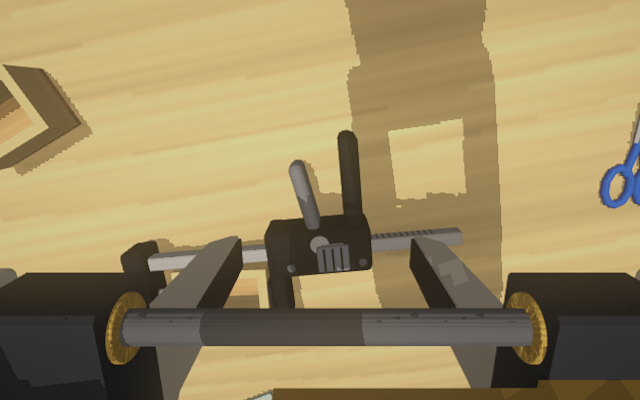

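The clamp-to-jaw distance now reads 144 mm, which is the grip expected from the geometry. The tab is at (332,258), about (-6.9, +0.6) cm in tool axes.

Emit:
{"api": "step_arm", "payload": {
  "deltas": [
    {"offset": [-3.5, 0.3, 0], "roll": 0},
    {"offset": [-3.4, 0.3, 0], "roll": 0},
    {"offset": [0, 0, 3], "roll": 0},
    {"offset": [0, 0, 3], "roll": 0},
    {"offset": [0, 0, 3], "roll": 0},
    {"offset": [0, 0, 2], "roll": 0},
    {"offset": [0, 0, 1], "roll": 0},
    {"offset": [0, 0, 0.7], "roll": 0},
    {"offset": [0, 0, 0], "roll": 0},
    {"offset": [0, 0, 0], "roll": 0}
  ],
  "fingers": 0,
  "grip_force": 20
}}

```text
t: 26.5
tool_pos: [0.5778, 0.0455, 0.0747]
orientation: [0.28, 3.127, 0.0]
force: [0.3, -0.0, 0.0]
opening: 0.0007
```

```bash
python3 - <<'E'
from h import *
s=robot.read_state();print(s["tool_pos"],s["opening"],s["force"])
p=cams.read_camera("scene");q=cams.read_camera("wrist")
a=cv2.resize(p["pixels"][180:300,300:440,::-1],(400,343),interpolation=3);b=cv2.resize(q["pixels"][130:330,200:433,::-1],(400,343),interpolation=3)
cv2.imwrite("pics/s7.png",np.hstack([a,b]))
E
```

```text
[0.57779491 0.0455376  0.07466907] 0.0006887692718221394 [ 0.28553392 -0.03565783  0.02173732]
```

View pics/s7.png

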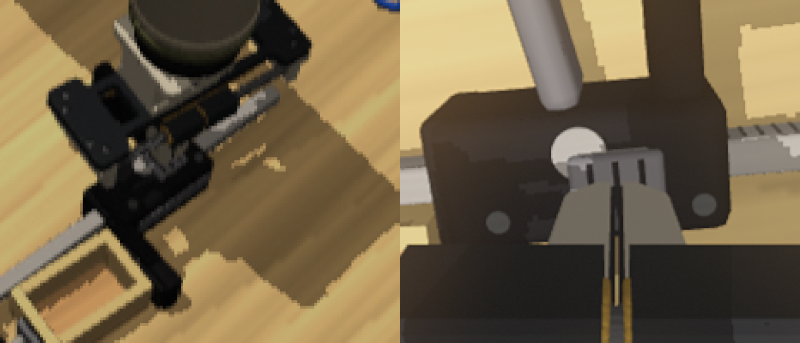

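The closed fingertips are centred over the ridged tab at (615,165) in the right half of the picture. I'll press now.

Emit:
{"api": "step_arm", "payload": {
  "deltas": [
    {"offset": [0.1, 0, 0.6], "roll": 0},
    {"offset": [0, 0, 0.4], "roll": 0},
    {"offset": [0, 0, 0.2], "roll": 0},
    {"offset": [0, 0, 0.2], "roll": 0},
    {"offset": [0, 0, 0.2], "roll": 0},
    {"offset": [0, 0, 0.1], "roll": 0}
  ]
}}

```text
t: 27.35
tool_pos: [0.5762, 0.0458, 0.0572]
orientation: [0.28, 3.129, 0.0]
force: [-6.0, 0.1, 12.6]
opening: 0.0003
```

Emit:
{"api": "step_arm", "payload": {
  "deltas": [
    {"offset": [0, 0, 0], "roll": 0},
    {"offset": [0, 0, 0], "roll": 0},
    {"offset": [0, 0, 0], "roll": 0},
    {"offset": [0, 0, 0], "roll": 0},
    {"offset": [0, 0, 0], "roll": 0},
    {"offset": [0, 0, 0], "roll": 0},
    {"offset": [0, 0, 0], "roll": 0},
    {"offset": [0, 0, 0], "roll": 0},
    {"offset": [0, 0, 0], "roll": 0},
    {"offset": [0, 0, 0], "roll": 0},
    {"offset": [0, 0, 0], "roll": 0},
    {"offset": [0, 0, 0], "roll": 0}
  ]
}}

```text
t: 28.85
tool_pos: [0.5762, 0.0457, 0.0573]
orientation: [0.28, 3.129, 0.0]
force: [-3.8, -1.0, 7.7]
opening: 0.0006
```

```bash
python3 m.py; python3 - <<'E'
from h import *
p=cams.read_camera("scene")
cv2.imwrite("pics/s8.png",cv2.resize(p["pixels"][160:360,200:460,::-1],None,fx=3,fy=3,interpolation=3))
E
```

```text
t 28.85 tcp [0.5762 0.0457 0.0573] [-3.8 -1.   7.7] op 0.0006
scene {'clamp': [0.5859, 0.0282], 'moving_jaw': [0.5615, -0.1802], 'tab_top': [0.5875, 0.0424], 'box': [0.6133, -0.0698], 'squeeze_point': [0.5136, 0.0461]}
  tab-jaw 0.224
  clamp-jaw 0.2098
top {'clamp': [0.5702, 0.038], 'moving_jaw': [0.5593, -0.1771], 'box': [0.6048, -0.0845], 'squeeze_point': [0.5143, 0.0431]}
  clamp-jaw 0.2154
```

View pics/s8.png

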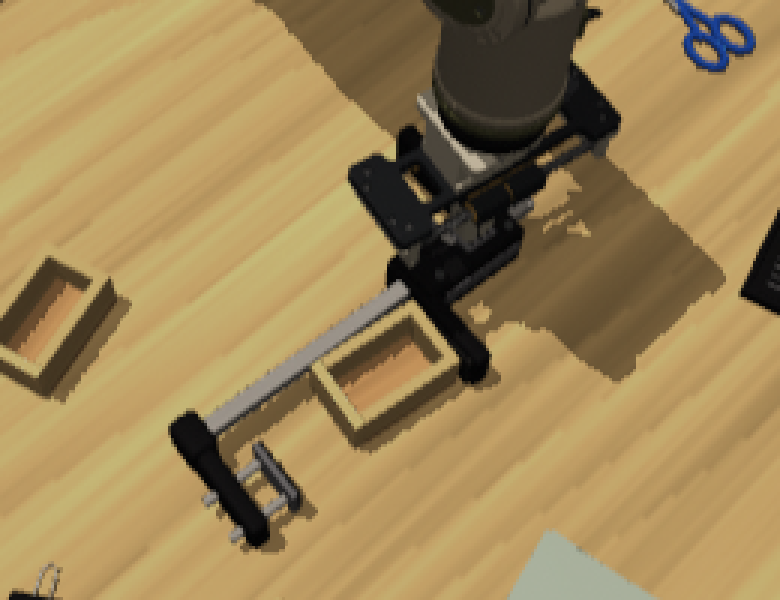

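The jaws have sprung fully open (jaw at (235,490), about 213 mm), and the box is shut in its place at (385,375). I'll lift straight off.

Emit:
{"api": "step_arm", "payload": {
  "deltas": [
    {"offset": [0, 0, -0.5], "roll": 0},
    {"offset": [0, 0, -1], "roll": 0},
    {"offset": [0, 0, -3], "roll": 0},
    {"offset": [0, 0, -5], "roll": 0},
    {"offset": [0, 0, -5], "roll": 0},
    {"offset": [0, 0, 0], "roll": 0},
    {"offset": [0, 0, 0], "roll": 0},
    {"offset": [0, 0, 0], "roll": 0}
  ]
}}

```text
t: 30.5
tool_pos: [0.575, 0.0457, 0.1996]
orientation: [-0.28, -3.126, 0.0]
force: [0.4, 0.4, -0.4]
opening: 0.0008
```

```bash
python3 m.py; python3 - <<'E'
from h import *
p=cams.read_camera("scene")
cv2.imwrite("pics/s9.png",cv2.resize(p["pixels"][160:360,200:460,::-1],None,fx=3,fy=3,interpolation=3))
E
```

```text
t 30.5 tcp [0.575  0.0457 0.1996] [ 0.4  0.4 -0.4] op 0.0008
scene {'clamp': [0.5794, 0.03], 'moving_jaw': [0.5524, -0.1781], 'tab_top': [0.5835, 0.0422], 'box': [0.6222, -0.0764], 'squeeze_point': [0.5104, 0.0499]}
  tab-jaw 0.2224
  clamp-jaw 0.2098
top {'clamp': [0.5749, 0.0343], 'moving_jaw': [0.5585, -0.1782], 'tab_top': [0.5787, 0.0414], 'box': [0.6133, -0.0824], 'squeeze_point': [0.5135, 0.0553]}
  tab-jaw 0.2205
  clamp-jaw 0.2131
```

View pics/s9.png

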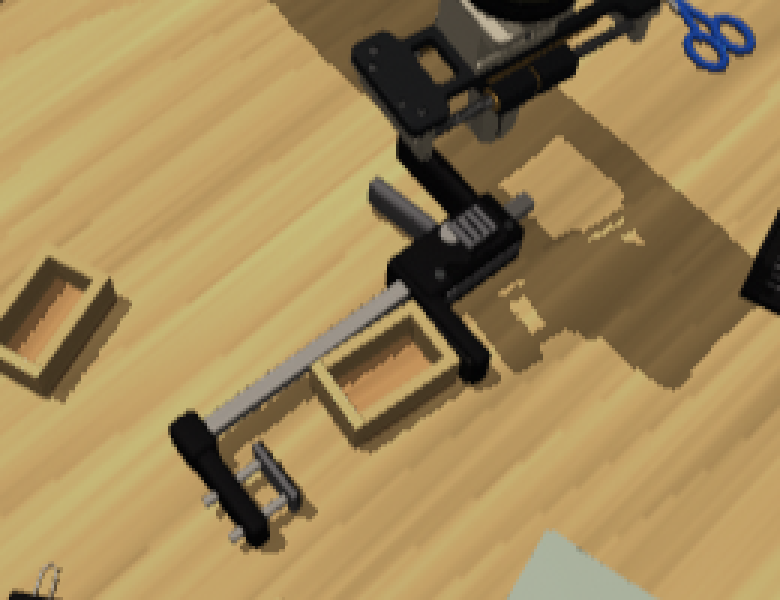

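The jaws are open, the box is shut and undisturbed, and the tab is back up. I'll hand it in.

```bash
python3 -c "
from plant import robot
print(robot.close_job())"
```

```text
the job is handed in; nothing more can be done
None
```

I clamped the box shut, let the clamp hold it by itself, then pressed the release tab and handed the job in at about 30.5 s of the 67 s allowed. Hand-in gave no verdict.

- **Clamping:** three squeezes at up to 13 N walked the jaws in. A fourth, at 16 then 18 N, pulled the panel shut. A fifth, at 18 then 19 N, set the grip.
- **Grip on its own:** I did not measure this directly. The trigger yielded only slightly at 15 N and clearly at 18 N, which suggests about 10–12 N held. The jaw read about 144 mm from the clamp's origin, which suggests about 13.5 N. By the stated squeeze law, 19 N on the trigger means at most about 15.5 N on the box. By jaw travel alone it could have briefly reached 18–19 N, still under 20 N.
- **Release:** I pressed the tab about 6.8 mm at up to 12.6 N and held it for more than a second.
- **Last checks:** the jaw read 210–213 mm against 213 mm fully open. The panel showed no gap, the box stood where the clamp left it, and the robot was touching nothing. The clamp slid an estimated 1–2 cm along its own axis during the early squeezes. I did not touch the other things.

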